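Release the draw latch of the orange battery case

TASK

Unlatch the battery case with the orange lid: take its draw-latch lever by the red grip, lift it up past centre and swing it all the way over towards the lid until it stays there, so that the hook comes free of the catch, then let go. Leave the blue-lidded case latched.

Things in the scene. Friction and masses are not known exactly. Their poses are not given: they have to be found in the camera images.
- orange_grip (a point): Centre of the red grip bar (12 mm thick, 30 mm long along y) at the free end of the draw-latch lever on the ORANGE-lidded case. Latched: z = 0.078, 22 mm above the black deck under it. Pinch it by its two flat ends, fingers pointing down and closing along y; 30 mm is free beside each end. Its axes turn with the lever; latched they are those of the hinge.
- orange_hinge (a point): Centre of that lever's hinge pin, z = 0.070, fixed on the case. Axes: z up, y along the pin, x from the deck to the lid. Latched, the grip is 60 mm to -x and 8 mm up; lifting swings it up over the pin and down to +x. Case fixed to the bench, grey, 190 (x) x 130 (y), centre 15 mm to +x of the pin; near part black deck (top z 0.056), far part orange lid (top z 0.066).
- orange_lever (a joint): Lever angle: 0 latched (flat over the deck), 2.2 rad at the open stop (leaning over the lid). Dead centre at 0.5 rad: below it the lever is sprung shut, past it it swings on to the stop by itself and stays. Lifting takes 2 to 4 N at the grip. The hook rides on the lever and slides forward off its catch as the lever goes over.
- blue_lever (a joint): The same angle on the identical, fixed case with the BLUE lid, a bystander: 0 latched. It must stay latched.

How it is judged:
By the outcome, as a careful person would: the job done as asked, in the order asked, and still so for the second after the job is handed in, with the robot touching nothing.
It also fails if it takes over 35 s, if anything falls off the work surface, if the arm or the gripper's body presses on something with over 40 N, if the wrist force passes 120 N, or if a joint passes its speed limit or range.

ROBOT

A 6-joint arm with a two-finger parallel gripper is mounted at the origin on a cart in front of the work surface, level with it; the furniture and walls round the work are solid. World frame = base frame: x ahead of the robot, y to its left, z up, the work surface at z = 0. Lengths are in m, angles in rad, forces in N, time in s.
With the tool pointing down it reaches from about 0.425 to 0.95 m from the base axis. Payload 3.5 kg.
Tool frame: the origin (TCP) lies at the very end of the fingers, on their centre line; the grasp point (between the pads) lies 19 mm behind it; z points along the fingers, y is the line along which they close (so a half turn about z gives the same grasp; the last joint's range is limited). The gripper opens to 85 mm and grips with 20 to 120 N. Pads are 22 mm wide; open, the fingers measure 114 mm over their backs; the gripper's body (76 mm by 85 mm) begins 54 mm behind the grasp point. The pads swing forward as they close: fully open they stand 13 mm farther back than shut.
Start: joints at [1.058, 0.286, 1.577, -0, 1.279, -0.15], TCP at [0.24, 0.631, 0.231] pointing down, gripper open.
Joint ranges: [-2.77, 2.77], [-0.9, 2.22], [0.21, 2.48], [-1.53, 4.67], [0.24, 2.81], [-2.84, 2.84]. Speed limits (rad/s): [2.79, 2.79, 3.14, 3.14, 3.14, 3.14].

INTERFACE

Orientations are given as a unit quaternion [x, y, z, w].
In Python, from plant import ctrl gives the robot as it stands.
- The arm moves only by the tool carry_out, never from a script. Its argument "deltas" is one flat list of numbers, 6 for each row, row after row: the shift along the tool's x, y, z in m, then the turn, a rotation vector about the tool's x, y, z in rad. A call has 1 to 5 rows; each row is the pose to reach, as a shift and turn from the pose commanded when the call began, along the tool's axes at that moment; what a row does not reach only later rows make up. A row lasts 1/8 s, in which the tool goes at most 62.5 mm and 10.7 degrees, less where a joint would pass 70% of its speed; a pose out of reach is approached as far as the arm can. A call with a gripper value outside its range is refused whole. "grip" is the opening in per cent of the stroke, from 0 (shut) to 100 (fully open), set as the call begins (left out, the last holds). The fingers move at their own pace and stop on an object; "grip_force" is the grip in N (left out, the last holds). Time passes only in rows, so rows that repeat a pose let the fingers close. It gives the time, the measured TCP pose, the force, the opening and the grip force at its end, in the units of the state.
- ctrl.get_state(): the state, without advancing time (a new reading comes with each control period).
- ctrl.read_camera(name): name is "side" or "top"; returns (picture, depth): 384x512x3 uint8, red, green, blue; 384x512 float32, m along the optical axis (not along the pixel's ray), 0 where there is no reading.
- ctrl.camera_model(name): a dict with "intrinsics" (3x3 intrinsics, pixels), "extrinsics" (4x4, takes a point from world to camera coordinates). Camera axes: x right, y down, z forward; pixel columns grow to the right and rows downward; lengths in m; the calibration is good to about 2 mm. A picture is of the moment at which its call begins. camera_model takes no time and is no camera call.
- ctrl.sign_off(): hands the job in; it is judged then, once.
Trained networks look in the newest picture that a camera, given by its name, has taken for a name from the list of things; names that differ only in an ending like _2 or _b are one class to them, and where a whole thing is asked for, a point or a joint stands for the part that bears it (a point fixed in the world has none). Each returns a list of dicts, best first, with "score" (0 to 1); they miss things now and then, are a little off and sometimes report something else, mostly with a low value. They report only what shows in the picture. A call takes as long as a camera call.
- ctrl.find_in(camera, query): "uv" ([column, row] in pixels, amid what is visible of it).
The state is a dict: "time": time; "qpos": joint angles; "dq": joint speeds; "joint_efforts": joint torques, N m; "eef_pos": TCP position; "tcp_rot": TCP orientation; "contact_force": force on the tool from outside, world axes, zero at the start; "wrist_torque": the same for the moment, N m; "opening": opening from 0.0 (shut) to 1.0 (fully open); "finger_force": force on a finger pad.
Only numpy, scipy, OpenCV 4.12 (cv2) and the standard library are available. Lean on these libraries where they do the work, as an engineer would, in place of code of your own. Each camera call takes 0.05 s, during which the arm holds its last target. There are 200 camera calls.

## Working session

There is one attempt and no reset: what is moved stays moved. The work goes in short steps, Python scripts to look and compute and a tool call to move; the robot and the scene stay as the last step left them, time stands still between calls to the robot, and variables do not carry over. Pictures are saved under pics/ and viewed, at most 10 in all, crops included, and the job is handed in when it is done.

Besides the shell and the picture viewer there is one more tool, called by a JSON object that holds its "op" and its "data". carry_out: Moves the arm, as the interface text tells. Its arguments: {"type":"object","properties":{"deltas":{"type":"array"},"grip":{"type":"number"},"grip_force":{"type":"number"}},"required":["deltas"]}

```bash
mkdir -p pics; cat > h.py <<'E'
import numpy as np,cv2
from plant import ctrl
def shot(c,name=None):
    p,d=ctrl.read_camera(c)
    if name: cv2.imwrite('pics/'+name,p[:,:,::-1])
    m=ctrl.camera_model(c);return p,d,np.array(m['intrinsics']),np.array(m['extrinsics'])
def world(d,K,E):
    v,u=np.mgrid[:d.shape[0],:d.shape[1]]
    P=np.stack([(u-K[0,2])/K[0,0]*d,(v-K[1,2])/K[1,1]*d,d],-1)
    return (P-E[:3,3])@E[:3,:3]
E
python3 - <<'E'
from h import *
for c in('top','side'):
    p,d,K,E=shot(c,c+'1.png');W=world(d,K,E);np.save(c+'W.npy',W);np.save(c+'p.npy',p)
    print(c,-E[:3,:3].T@E[:3,3])
    for q in('orange_grip','orange_hinge','orange_lever'):
        for r in ctrl.find_in(c,q)[:3]:
            u,v=map(int,r['uv']);print(q,r['score'],u,v,W[v,u].round(3))
s=ctrl.get_state();print(s['time'],s['eef_pos'],s['tcp_rot'],s['opening'],s['contact_force'])
E
```

```text
top [ 0.4349077  -0.02790158  1.34732307]
orange_grip 0.82 166 202 [0.507 0.201 0.08 ]
orange_hinge 0.56 168 179 [0.569 0.201 0.062]
orange_lever 0.84 168 196 [0.523 0.196 0.081]
side [ 0.42168554 -1.02388599  0.49603522]
orange_grip 0.6 244 177 [0.523 0.194 0.077]
orange_hinge 0.83 260 188 [0.564 0.143 0.062]
orange_lever 0.67 245 175 [0.526 0.206 0.079]
0.4 [0.2394802  0.63099914 0.23115586] [ 1.80393593e-01  9.83594496e-01 -1.28654060e-04 -4.02577103e-05] 0.9999553821726621 [ 1.18672656 -0.09406169 -0.17415385]
```

View pics/top1.png

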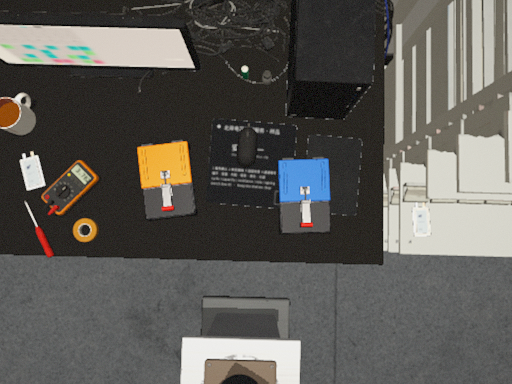

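View pics/side1.png

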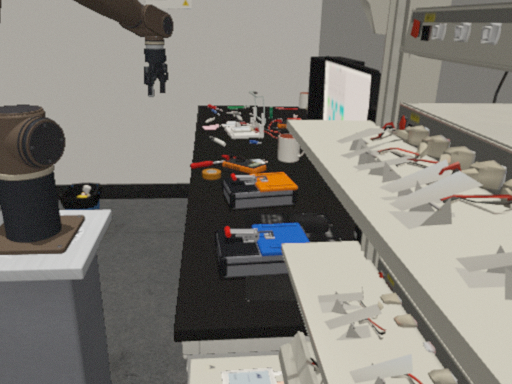

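The top view shows the orange case at about (166,180), slightly yawed, with its red grip at (167,207). The blue case is at (304,195). Next I'll measure the grip centre and the case yaw.

```bash
python3 - <<'E'
from h import *
W=np.load('topW.npy');p=np.load('topp.npy').astype(int);r,g,b=p[...,0],p[...,1],p[...,2]
box=np.zeros(r.shape,bool);box[130:225,130:200]=1
org=box&(r>180)&(g>90)&(g<200)&(b<90)
q=W[org][:,:2];q=q[(abs(W[org][:,2]-.066)<.01)]
rc=cv2.minAreaRect((q*1000).astype(np.float32));print('lid',rc,len(q))
red=box&(r>130)&(g<70)&(b<70)
q=W[red];print('red',len(q),q.round(3).tolist())
v,u=np.where(red);print(list(zip(u,v)))
# whole case
c=box&(W[...,2]>.045)&(W[...,2]<.09)
rc=cv2.minAreaRect((W[c][:,:2]*1000).astype(np.float32));print('case',rc)
W=np.load('sideW.npy');p=np.load('sidep.npy').astype(int);r,g,b=p[...,0],p[...,1],p[...,2]
m=(r>130)&(g<70)&(b<70);m[:165]=0;m[190:]=0;m[:,:225]=0;m[:,260:]=0
print('side red',m.sum(),W[m].mean(0),W[m].min(0),W[m].max(0))
E
```

```text
lid ((608.0870361328125, 213.71807861328125), (112.49275970458984, 133.21299743652344), 8.418231964111328) 1927
red 52 [[0.651, 0.153, 0.054], [0.605, 0.145, 0.061], [0.581, 0.141, 0.063], [0.565, 0.288, 0.004], [0.501, 0.189, 0.056], [0.498, 0.216, 0.055], [0.498, 0.189, 0.075], [0.498, 0.186, 0.077], [0.497, 0.182, 0.084], [0.494, 0.211, 0.077], [0.494, 0.208, 0.082], [0.494, 0.204, 0.088], [0.494, 0.203, 0.083], [0.494, 0.2, 0.081], [0.494, 0.198, 0.082], [0.494, 0.194, 0.088], [0.494, 0.192, 0.086], [0.495, 0.19, 0.079], [0.495, 0.187, 0.084], [0.495, 0.184, 0.084], [0.495, 0.181, 0.088], [0.491, 0.21, 0.083], [0.491, 0.207, 0.083], [0.491, 0.204, 0.086], [0.492, 0.203, 0.078], [0.492, 0.2, 0.083], [0.492, 0.192, 0.086], [0.492, 0.19, 0.082], [0.492, 0.187, 0.085], [0.492, 0.184, 0.084], [0.492, 0.182, 0.084], [0.489, 0.21, 0.082], [0.489, 0.208, 0.08], [0.489, 0.205, 0.081], [0.489, 0.203, 0.081], [0.489, 0.199, 0.086], [0.489, 0.197, 0.086], [0.489, 0.195, 0.081], [0.489, 0.192, 0.084], [0.49, 0.19, 0.08], [0.489, 0.186, 0.087], [0.49, 0.184, 0.083], [0.489, 0.181, 0.086], [0.4
[... 1403 characters left out ...]
int64(209)), (np.int64(169), np.int64(209)), (np.int64(170), np.int64(209)), (np.int64(171), np.int64(209)), (np.int64(172), np.int64(209)), (np.int64(173), np.int64(209)), (np.int64(162), np.int64(210)), (np.int64(163), np.int64(210)), (np.int64(164), np.int64(210)), (np.int64(165), np.int64(210)), (np.int64(166), np.int64(210)), (np.int64(167), np.int64(210)), (np.int64(168), np.int64(210)), (np.int64(169), np.int64(210)), (np.int64(170), np.int64(210))]
case ((568.5143432617188, 207.31222534179688), (201.78598022460938, 134.97470092773438), 8.793094635009766)
side red 30 [0.49844971 0.24122984 0.06847019] [ 4.85602878e-01  1.78844446e-01 -2.37752449e-04] [0.5846162  0.47249362 0.0848457 ]
```

```bash
cat >> h.py <<'E'
from scipy.spatial.transform import Rotation as R
YAW=np.radians(8.5)
GOAL=R.from_matrix(np.array([[-np.cos(YAW),-np.sin(YAW),0],[-np.sin(YAW),np.cos(YAW),0],[0,0,-1.]]).T.T)
# columns: tool x, y, z in world
X=np.array([-np.cos(YAW),-np.sin(YAW),0]);Y=np.array([-np.sin(YAW),np.cos(YAW),0])
GOAL=R.from_matrix(np.stack([X,Y,np.cross(X,Y)],1))
def deltas(pts,rot=GOAL):
    s=ctrl.get_state();p0=np.array(s['eef_pos']);r0=R.from_quat(s['tcp_rot'])
    print('t',round(s['time'],2),'pos',p0.round(4),'F',np.round(s['contact_force'],1),'open',round(s['opening'],3),'ff',np.round(s['finger_force'],1))
    for p in pts: print(r0.inv().apply(np.array(p)-p0).round(4),(r0.inv()*rot).as_rotvec().round(4))
E
python3 -c "
from h import *
deltas([(.492,.196,.16)])"
```

```text
t 0.4 pos [0.2395 0.631  0.2312] F [ 1.2 -0.1 -0.2] open 1.0 ff 0.0
[-0.3905 -0.3171  0.0712] [-3.000e-04 -1.000e-04 -5.111e-01]
```

{"op": "carry_out", "data": {"deltas": [-0.039, -0.032, 0, 0, 0, -0.05, -0.078, -0.063, 0, 0, 0, -0.1, -0.117, -0.095, 0, 0, 0, -0.15, -0.156, -0.127, 0, 0, 0, -0.2, -0.195, -0.159, 0, 0, 0, -0.25], "grip": 60, "grip_force": 25}}

```text
time: 1.02
eef_pos: [0.3661, 0.4118, 0.2316]
tcp_rot: [0.055, 0.998, 0.0, 0.0]
contact_force: [0.9, 0.9, 0.9]
opening: 0.599
finger_force: 0.0
```

```bash
python3 -c "
from h import *
deltas([(.492,.196,.16)])"
```

```text
t 1.02 pos [0.3661 0.4118 0.2316] F [0.9 0.9 0.9] open 0.599 ff 0.0
[-0.149  -0.2006  0.0716] [ 0.0004  0.0007 -0.2593]
```

{"op": "carry_out", "data": {"deltas": [-0.03, -0.04, 0, 0, 0, -0.052, -0.06, -0.08, 0, 0, 0, -0.104, -0.09, -0.12, 0.01, 0, 0, -0.156, -0.12, -0.16, 0.03, 0, 0, -0.21, -0.149, -0.2, 0.06, 0, 0, -0.259]}}

```text
time: 1.65
eef_pos: [0.4926, 0.1964, 0.1723]
tcp_rot: [-0.074, 0.997, 0.0, 0.002]
contact_force: [0.5, 0.4, -0.7]
opening: 0.602
finger_force: 0.0
```

```bash
python3 - <<'E'
from h import *
deltas([(.492,.196,.06)])
out=[]
for c in('top','side'):
    p,d,K,E=shot(c)
    g=E[:3,:3]@[.492,.196,.078]+E[:3,3];u,v=(K@g)[:2]/g[2];print(c,u,v)
    u,v=int(u),int(v);out.append(cv2.resize(p[v-55:v+35,u-60:u+60,::-1],None,fx=5,fy=5,interpolation=cv2.INTER_CUBIC)[:, :400] if 0 else cv2.resize(p[v-50:v+40,u-40:u+40,::-1],(400,450),interpolation=cv2.INTER_CUBIC))
cv2.imwrite('pics/close.png',np.hstack(out))
E
```

```text
t 1.65 pos [0.4926 0.1964 0.1723] F [ 0.5  0.4 -0.7] open 0.602 ff 0.0
[ 0.0011 -0.0003  0.1123] [ 0.0002  0.004  -0.0006]
top 167.81649705773418 208.0128337061513
side 233.35963136805066 176.60667151608897
```

View pics/close.png

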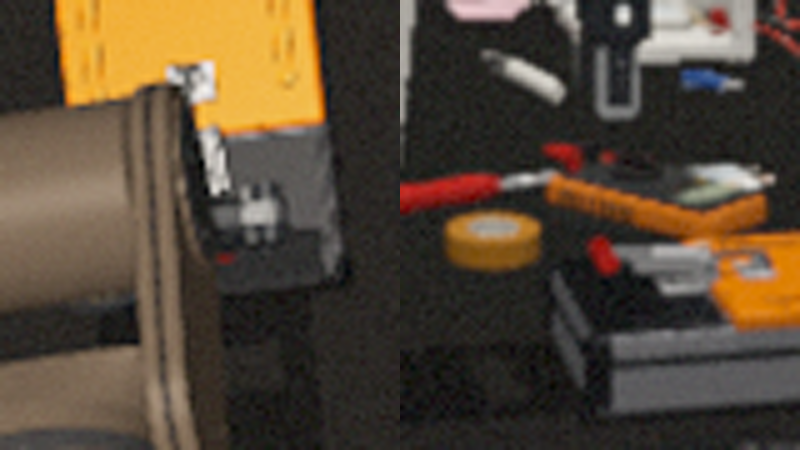

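The side crop has the grip end at (602,255), which is the predicted spot. The near finger hangs above it at (618,118). I'll check the finger's projection and then descend.

```bash
python3 - <<'E'
from h import *
m=ctrl.camera_model('side');K=np.array(m['intrinsics']);E=np.array(m['extrinsics'])
P=ctrl.get_state()['eef_pos']
for q in (P,P+np.array([.005,-.033,.0])):
    g=E[:3,:3]@q+E[:3,3];print((K@g)[:2]/g[2])
E
```

```text
[233.15256308 146.47523157]
[235.64085219 149.62379726]
```

{"op": "carry_out", "data": {"deltas": [0.001, 0, 0.03, 0, 0.004, 0, 0.001, 0, 0.055, 0, 0.004, 0, 0.001, 0, 0.075, 0, 0.004, 0, 0.001, 0, 0.085, 0, 0.004, 0, 0.001, 0, 0.085, 0, 0.004, 0]}}

```text
time: 2.38
eef_pos: [0.4896, 0.1979, 0.0862]
tcp_rot: [-0.073, 0.997, -0.0, -0.002]
contact_force: [0.7, 1.0, -0.2]
opening: 0.599
finger_force: 0.0
```

```bash
python3 - <<'E'
from h import *
deltas([(.492,.196,.06)])
p,d,K,E=shot('side')
cv2.imwrite('pics/close2.png',cv2.resize(p[126:216,194:294,::-1],(800,600)[:1]+(600,),interpolation=cv2.INTER_CUBIC))
E
```

```text
t 2.38 pos [0.4896 0.1979 0.0862] F [ 0.7  1.  -0.2] open 0.599 ff 0.0
[-0.0022 -0.0023  0.0262] [ 0.0001 -0.0048 -0.0018]
```

View pics/close2.png

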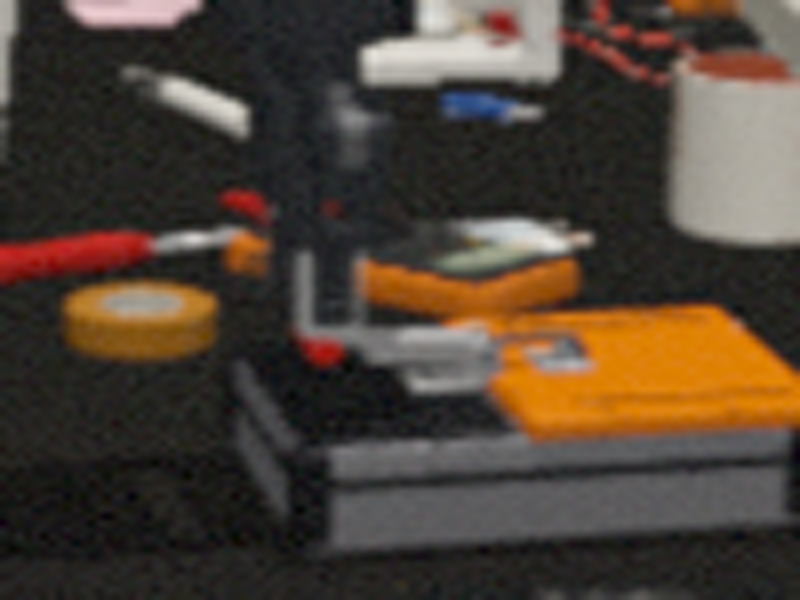

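The near finger, at (330,290), is in line with the grip at (323,350). I'll go down and close.

{"op": "carry_out", "data": {"deltas": [-0.001, -0.001, 0.012, 0, 0, 0, -0.001, -0.001, 0.02, 0, 0, 0, -0.001, -0.001, 0.025, 0, 0, 0, -0.001, -0.001, 0.025, 0, 0, 0]}}

```text
time: 2.92
eef_pos: [0.4905, 0.1966, 0.0607]
tcp_rot: [-0.073, 0.997, -0.0, -0.003]
contact_force: [-1.0, 0.5, 0.2]
opening: 0.597
finger_force: 0.0
```

{"op": "carry_out", "data": {"deltas": [0, 0, 0, 0, 0, 0, 0, 0, 0, 0, 0, 0, 0, 0, 0, 0, 0, 0, 0, 0, 0, 0, 0, 0], "grip": 0, "grip_force": 30}}

```text
time: 3.42
eef_pos: [0.4911, 0.1972, 0.0617]
tcp_rot: [-0.073, 0.997, 0.0, -0.002]
contact_force: [-1.2, 4.1, 2.4]
opening: 0.343
finger_force: 29.8
```

```bash
python3 - <<'E'
from h import *
deltas([(.492,.196,.06)])
print(ctrl.get_state()['wrist_torque'])
p,d,K,E=shot('side')
cv2.imwrite('pics/close3.png',cv2.resize(p[126:216,194:294,::-1],(800,600)[:1]+(600,),interpolation=cv2.INTER_CUBIC))
E
```

```text
t 3.42 pos [0.4911 0.1972 0.0617] F [-1.2  4.1  2.4] open 0.343 ff 29.8
[-0.0007 -0.0014  0.0017] [ 0.001  -0.0034 -0.0024]
[ 0.66319756  0.24383221 -0.03520028]
```

View pics/close3.png

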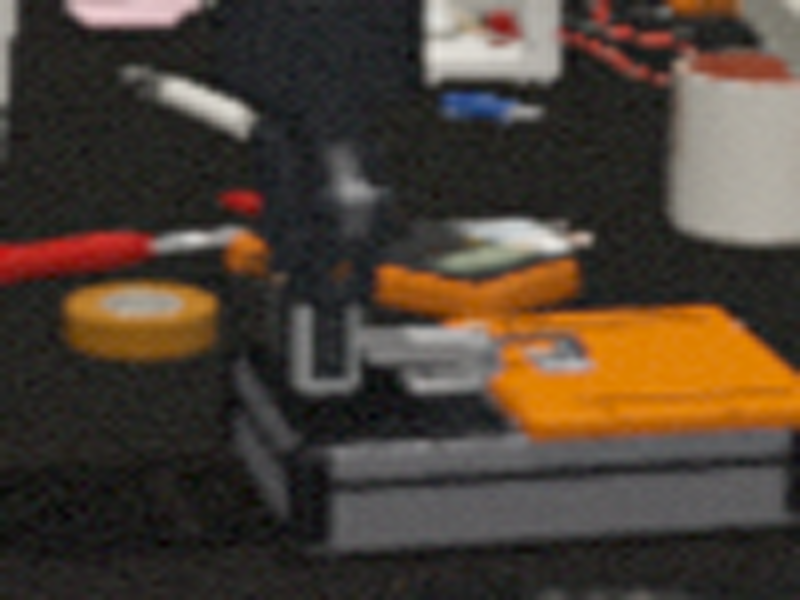

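The fingers hold the grip at 29 mm opening and 30 N. Now I'll follow the arc, with tool x towards −hinge x and tool z down.

{"op": "carry_out", "data": {"deltas": [-0.002, 0, -0.009, 0, 0, 0, -0.005, 0, -0.017, 0, 0, 0, -0.0095, 0, -0.025, 0, 0, 0, -0.015, 0, -0.0325, 0, 0, 0, -0.0215, 0, -0.0385, 0, 0, 0]}}

```text
time: 4.1
eef_pos: [0.5094, 0.2, 0.098]
tcp_rot: [-0.073, 0.997, 0.0, -0.006]
contact_force: [-4.7, 4.4, -1.1]
opening: 0.344
finger_force: 30.1
```

```bash
python3 - <<'E'
from h import *
deltas([(.492,.196,.06)])
p,d,K,E=shot('side')
cv2.imwrite('pics/close4.png',cv2.resize(p[126:216,194:294,::-1],(800,600)[:1]+(600,),interpolation=cv2.INTER_CUBIC))
E
```

```text
t 4.1 pos [0.5094 0.2    0.098 ] F [-4.7  4.4 -1.1] open 0.344 ff 30.1
[ 0.0173 -0.0015  0.0382] [ 0.0009 -0.0123 -0.002 ]
```

View pics/close4.png

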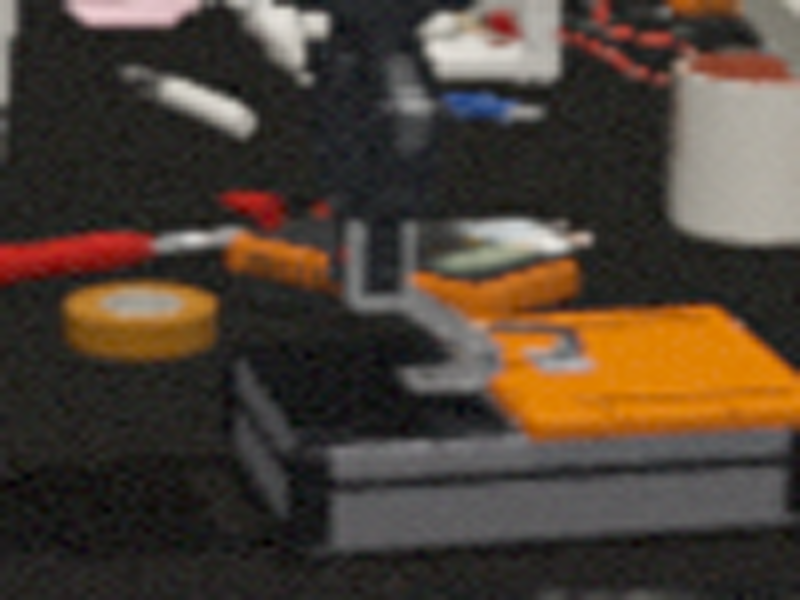

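The lever has lifted to about 40° and the grip is still held at (380,300). I'll carry on over the top.

{"op": "carry_out", "data": {"deltas": [-0.01, 0, -0.0065, 0, 0, 0, -0.021, 0, -0.011, 0, 0, 0, -0.033, 0, -0.0135, 0, 0, 0, -0.045, 0, -0.0135, 0, 0, 0, -0.057, 0, -0.011, 0, 0, 0]}}

```text
time: 4.78
eef_pos: [0.5697, 0.2091, 0.1119]
tcp_rot: [-0.073, 0.997, 0.001, -0.001]
contact_force: [-2.0, 4.5, 4.4]
opening: 0.338
finger_force: 31.3
```

```bash
python3 - <<'E'
from h import *
deltas([(.492,.196,.06)])
E
```

```text
t 4.78 pos [0.5697 0.2091 0.1119] F [-2.   4.5  4.4] open 0.338 ff 31.3
[ 0.0786 -0.0017  0.0521] [ 0.0014 -0.0026 -0.0022]
```

{"op": "carry_out", "data": {"deltas": [-0.0085, 0, 0.0035, 0, 0, 0, -0.016, 0, 0.008, 0, 0, 0, -0.0205, 0, 0.0115, 0, 0, 0, -0.0205, 0, 0.0115, 0, 0, 0]}}

```text
time: 5.28
eef_pos: [0.5914, 0.2124, 0.1009]
tcp_rot: [-0.073, 0.997, 0.001, 0.001]
contact_force: [0.3, 5.8, 5.6]
opening: 0.34
finger_force: 31.9
```

{"op": "carry_out", "data": {"deltas": [0, 0, 0, 0, 0, 0, 0, 0, 0, 0, 0, 0, 0, 0, 0, 0, 0, 0], "grip": 58}}

```text
time: 5.65
eef_pos: [0.5887, 0.2105, 0.0982]
tcp_rot: [-0.073, 0.997, -0.001, -0.003]
contact_force: [0.0, 0.6, -0.6]
opening: 0.579
finger_force: 0.0
```

{"op": "carry_out", "data": {"deltas": [0, 0, -0.015, 0, 0, 0, 0, 0, -0.04, 0, 0, 0, 0, 0, -0.08, 0, 0, 0, 0, 0, -0.12, 0, 0, 0, 0, 0, -0.15, 0, 0, 0]}}

```text
time: 6.28
eef_pos: [0.5903, 0.2112, 0.2526]
tcp_rot: [-0.073, 0.997, -0.0, -0.0]
contact_force: [-0.4, 0.0, -0.3]
opening: 0.58
finger_force: 0.0
```

```bash
python3 - <<'E'
from h import *
deltas([(.492,.196,.06)])
p,d,K,E=shot('side')
cv2.imwrite('pics/close5.png',cv2.resize(p[96:296,184:344,::-1],(480,600),interpolation=cv2.INTER_CUBIC))
E
```

```text
t 6.28 pos [0.5903 0.2112 0.2526] F [-0.4  0.  -0.3] open 0.58 ff 0.0
[ 0.0994 -0.0007  0.1926] [-0.0002 -0.0003 -0.0021]
```

View pics/close5.png

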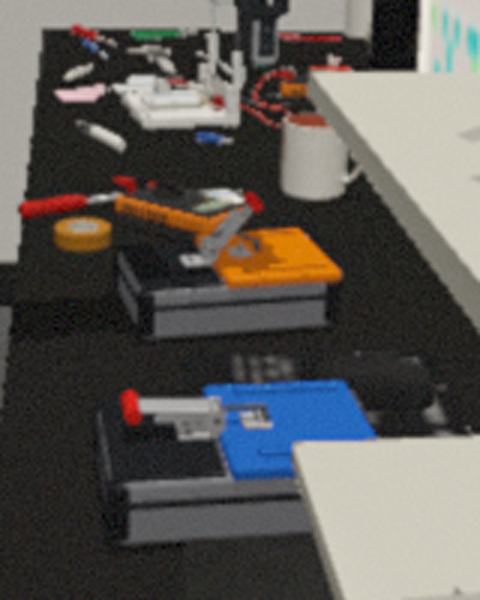

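The orange lever leans over its lid, with the red grip at (253,203), and it stays there with the gripper clear. The blue lever is still flat at (175,408). I'll hand it in.

```bash
python3 -c "
from plant import ctrl
print(ctrl.sign_off())"
```

```text
the job is handed in; nothing more can be done
None
```

The orange case's lever is swung over onto its lid and stays there, released with the gripper clear. The blue case is still latched, and I handed the job in at about 6.3 s; the hook coming off its catch I infer from the lever's position, not from a close-up.

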